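# Strip the ring bender's spindle and sort its rollers

### The arm

A 6-joint arm with a two-finger parallel gripper is mounted at the origin on the work surface. World frame = base frame: x ahead of the robot, y to its left, z up, the work surface at z = 0. Lengths are in mm, angles in rad, forces in N, time in s.
With the tool pointing down it reaches from about 300 to 750 mm from the base axis. Payload 8.5 kg.
Tool frame: the origin (TCP) lies on the centre line of the jaws, within the pads' length; the fingertips stand 22 mm ahead of it and the grasp point (between the pads) lies 3 mm ahead of it; z points along the fingers, y is the direction in which the jaws open and shut (so a half turn about z gives the same grasp; the last joint's range is limited). The gripper opens to 85 mm and grips with 20 to 120 N. Pads are 22 mm wide; open, the fingers measure 114 mm over their backs; the gripper's body (76 mm by 85 mm) begins 54 mm behind the grasp point. The pads swing forward as they close: fully open they stand 13 mm farther back than shut.
Start: joints at [0.892, 0.381, 1.297, -0, 1.464, -0.215], TCP at [246.031, 491.883, 253.322] pointing down, gripper open.
Joint ranges: [-3.11, 3.11], [-0.89, 2.33], [0.22, 2.48], [-1.42, 4.56], [0.17, 2.85], [-2.88, 2.88]. Speed limits (rad/s): [2.39, 2.39, 3.14, 3.14, 3.14, 3.14].

### API

Orientations are given as a unit quaternion [x, y, z, w].
In Python, from station import monitor, imaging, close_job gives the robot as it stands. The module is installed in compiled form; this text tells all that it offers.
- The arm moves only by the tool play_rows, never from a script. Its argument "targets" is a list of rows, each an object with "delta_pos": the shift along the tool's x, y, z in cm, a list of three; "yaw": the turn about the tool's z in degrees; "gripper": the closure, from 0 (fully open) to 1 (shut). A call has 1 to 10 rows; each row shifts and turns the commanded pose from where the row before left it, along the tool's axes as they then stand; what a row does not reach is not made up. A row lasts 1/10 s, in which the tool goes at most 50 mm and 8.59 degrees, less where a joint would pass 70% of its speed; a pose out of reach is approached as far as the arm can. A call with a gripper value outside its range is refused whole. The fingers move at their own pace and stop on an object; "force" is the grip in N (left out, the last holds). Time passes only in rows, so rows that do not move let the fingers close. It gives the time, the measured TCP pose, the force and the opening at its end, in the units of the state.
- monitor.sense(): the state, without advancing time (a new reading comes with each control period).
- imaging.grab_frame(name): name is "side" or "top"; returns a dict with "image" (420x560x3 uint8, red, green, blue), "mtx" (3x3 intrinsics, pixels), "dist_coeffs" ([k1, k2, p1, p2, k3] as OpenCV has them; the pictures are not rectified), "rvec" (rotation vector, rad) and "tvec" (3), from world to camera coordinates, as OpenCV has them. Camera axes: x right, y down, z forward; pixel columns grow to the right and rows downward; lengths in mm; the calibration is good to about 2 mm. A picture is of the moment at which its call begins. There is no depth.
- close_job(): hands the job in, once; it reports no verdict.
The state is a dict: "time_s": time; "joint_positions": joint angles; "joint_vel": joint speeds; "effort": joint torques, N m; "ee_pos": TCP position; "orientation": TCP orientation; "ft_force": force on the tool from outside, world axes, zero at the start; "wrist_torque": the same for the moment, N m; "finger_gap": opening from 0.0 (shut) to 1.0 (fully open).
Only numpy, scipy, OpenCV 4.12 (cv2) and the standard library are available. Lean on these libraries where they do the work, as an engineer would, in place of code of your own. Each camera call takes 0.05 s, during which the arm holds its last target. There are 200 camera calls.

### The job

Strip the spindle of the ring bender: first slide the stop collar off the free end of the bar and put it in the round steel dish, then slide the three white rollers off and lay each in the wooden tray of its size, largest roller in the largest tray, middle in the middle one, smallest in the smallest. Set each part down inside its tray, clear of the rim, not dropped from a height, let go and let it come to rest; leave the brass roller on the bench where it is.

Things in the scene. Friction and masses are not known exactly. Their poses are not given: they have to be found in the camera images.
- bar_end (a point): Centre of the free end face (plain, no head) of the spindle: fixed level steel bar, 10 mm thick, 205 mm long, 120 mm above the bench, on a ring bender's grey frame (55 x 50 x 150 mm). +y points back along the bar to the frame. Collar and rollers hang on it by their bores and slide and turn freely, centres 4 mm below the bar's axis, 38 to 52 mm apart, the innermost 50 mm from the frame.
- collar_center (a point): Centre of the stop collar: dark steel ring, 26 mm outer diameter, 18 mm bore, 12 mm wide along its axis, about 35 g, the outermost part on the bar (17 mm from its end), its screw already loose. y is its axis, along the bar at the start; it may be turned any way about y.
- roller_large_center (a point): Centre of the large forming roller: white nylon ring, 56 mm outer diameter, 18 mm bore, 24 mm wide along its axis, 25 to 115 g. y is its axis, along the bar at the start (any turn about y). Set down on its curved side it stays standing, but rocks for 1 to 3 s. The order of the three rollers on the bar changes from start to start.
- roller_medium_center (a point): Centre of the medium forming roller: white nylon ring, 43 mm outer diameter, 18 mm bore, 24 mm wide along its axis, 25 to 115 g. y is its axis, along the bar at the start (any turn about y). Set down on its curved side it stays standing, but rocks for 1 to 3 s. The order of the three rollers on the bar changes from start to start.
- roller_small_center (a point): Centre of the small forming roller: white nylon ring, 30 mm outer diameter, 18 mm bore, 24 mm wide along its axis, 25 to 115 g. y is its axis, along the bar at the start (any turn about y). Set down on its curved side it stays standing, but rocks for 1 to 3 s. The order of the three rollers on the bar changes from start to start.
- dish_floor (a point): Centre of the floor of the shallow round steel dish (the only round one): 80 mm over the rim, 66 mm inner floor, floor 4 mm and rim 10 mm above the bench. Fixed. z is up.
- tray_large_floor (a point): Centre of the floor of the largest of the three square wooden trays: 116 mm square outside, 106 mm inside, floor 4 mm and rim 10 mm above the bench. Fixed. x and y lie along its sides, z is up.
- tray_medium_floor (a point): Centre of the floor of the middle of the three square wooden trays: 94 mm square outside, 84 mm inside, floor 4 mm and rim 10 mm above the bench. Fixed. x and y lie along its sides, z is up.
- tray_small_floor (a point): Centre of the floor of the smallest of the three square wooden trays: 74 mm square outside, 64 mm inside, floor 4 mm and rim 10 mm above the bench. Fixed. x and y lie along its sides, z is up.
- spare_roller_center (a point): Centre of a brass roller lying flat on the bench, 40 mm diameter, 20 mm high: a bystander that does not belong to the set. z is up.
Things that resemble listed ones, but are neither listed nor needed, are in the scene too. What is shaped like the part that bears roller_medium_center but pink or purple is not meant. What is shaped like the part that bears roller_large_center but blue is not meant.

How it is judged:
By the outcome, as a careful person would: the job done as asked, in the order asked, and still so for the second after the job is handed in, with the robot touching nothing.
It also fails if it takes over 102 s, if anything falls off the work surface, if the arm or the gripper's body presses on something with over 40 N, if the wrist force passes 120 N, or if a joint passes its speed limit or range.

## Working session

There is one attempt and no reset: what is moved stays moved. The work goes in short steps, Python scripts to look and compute and a tool call to move; the robot and the scene stay as the last step left them, time stands still between calls to the robot, and variables do not carry over. Pictures are saved under pics/ and viewed, on a budget of 14 in all, crops included, one or two more only if the job needs it, and the job is handed in when it is done.

Besides the shell and the picture viewer there is one more tool, called after ">>>" as name([rows], argument=value, ...), one row to a line, values as JSON. play_rows: Moves the arm, as the interface text tells. Its arguments: {"type":"object","properties":{"targets":{"type":"array"},"force":{"type":"number"}},"required":["targets"]}

```bash
mkdir -p pics
cat > h.py <<'E'
import numpy as np, cv2, pickle
from station import monitor, imaging, close_job
def grab(n,tag):
    f=imaging.grab_frame(n); pickle.dump(f,open(f'{tag}.pkl','wb')); cv2.imwrite(f'pics/{tag}.png',f['image'][:,:,::-1]); return f
def load(tag): return pickle.load(open(f'{tag}.pkl','rb'))
def K(f): return [np.array(f[k],float) for k in('mtx','dist_coeffs','rvec','tvec')]
def ray(f,uv):
    m,d,r,t=K(f); p=cv2.undistortPoints(np.array([[uv]],float),m,d)[0,0]
    R=cv2.Rodrigues(r)[0]; return -R.T@t.ravel(), R.T@np.array([p[0],p[1],1])
def atz(f,uv,z):
    c,d=ray(f,uv); return c+d*(z-c[2])/d[2]
def proj(f,P):
    m,d,r,t=K(f); return cv2.projectPoints(np.array(P,float).reshape(-1,1,3),r,t,m,d)[0].reshape(-1,2)
def tri(fs,uvs):
    A=np.zeros((3,3));b=np.zeros(3)
    for f,uv in zip(fs,uvs):
        c,d=ray(f,uv);d/=np.linalg.norm(d);M=np.eye(3)-np.outer(d,d);A+=M;b+=M@c
    return np.linalg.solve(A,b)
E
python3 - <<'E'
from h import *
for n in('side','top'):
    f=grab(n,n+'0'); c,_=ray(f,(0,0)); print(n,c,f['mtx'][0][0])
    cv2.imwrite(f'pics/{n}0b.png',cv2.resize(f['image'][:,:,::-1],(800,600),interpolation=cv2.INTER_CUBIC))
print(monitor.sense())
E
```

```text
side [490.70522621 758.20317109 820.93337443] 540.0962782238
top [ 497.84484245   -5.79563509 1054.56730904] 425.6951881711355
{'time_s': 0.1, 'joint_positions': array([ 8.91688163e-01,  3.81185197e-01,  1.29815590e+00, -9.42780690e-06,
        1.46356521e+00, -2.15318071e-01]), 'joint_vel': array([ 0.00197201, -0.00249364, -0.00109104,  0.00049003,  0.00033495,
        0.00107871]), 'effort': array([ 3.85505642e-03, -4.49217725e+01, -2.31653774e+01, -2.29878879e-04,
        3.72018680e-03, -1.15868659e-05]), 'ee_pos': array([245.9108556 , 491.72031859, 252.75290831]), 'orientation': array([ 2.29821713e-01,  9.73232526e-01, -5.94258860e-04, -2.79822264e-04]), 'ft_force': array([ 0.01089007,  0.79316203, -0.23477687]), 'wrist_torque': array([-0.04783408, -0.027998  ,  0.0237101 ]), 'finger_gap': 0.9997201930730911}
```

View pics/side0b.png

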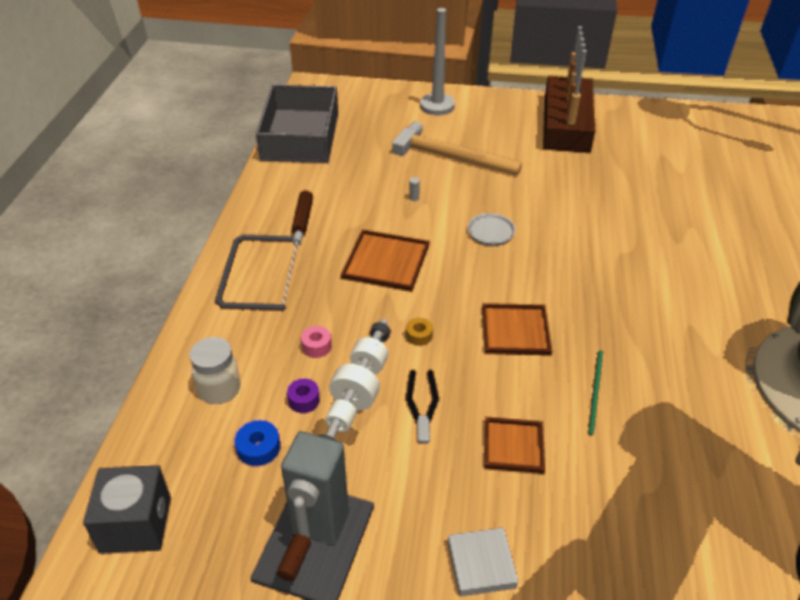

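View pics/top0b.png

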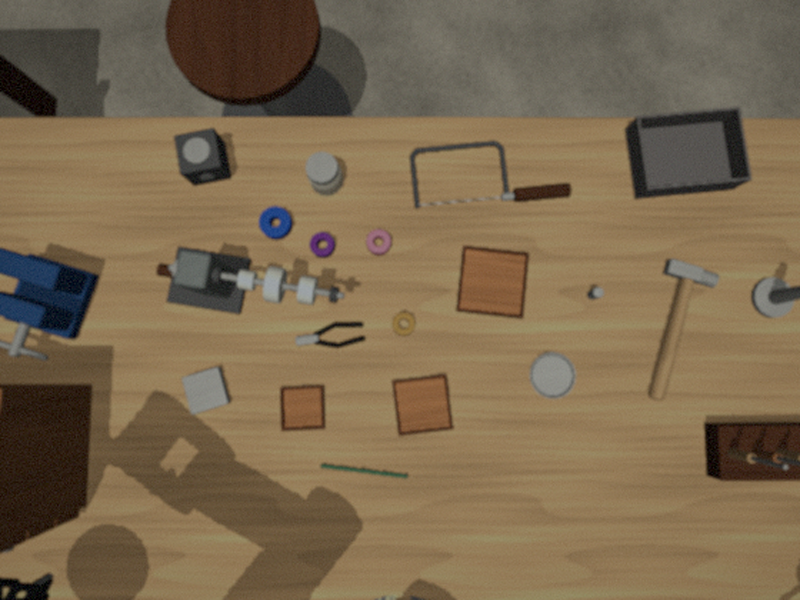

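The side view shows, from the free end (380,330) inward, the collar, the medium, large and small rollers, then the frame. Decoys are pink, purple and blue. The top view shows the trays at about (493,282), (423,404) and (303,408), and the dish at (552,375). Next I'll look at crops of the bar.

Run:
```python
from h import *
def crop(tag,x,y,w,h,s,o):
    im=load(tag)['image'][y:y+h,x:x+w,::-1]; cv2.imwrite(f'pics/{o}.png',cv2.resize(im,(w*s,h*s),interpolation=cv2.INTER_CUBIC))
crop('side0',190,215,110,100,6,'c1')   # 660x600
crop('top0',120,165,130,60,6,'c2')     # 780x360
f=load('top0')
for n,uv in dict(L=(493,282),M=(423,404),S=(303,408),dish=(552,375)).items():
    print(n,atz(f,np.array(uv)*.7,4 if n!='dish' else 8))
```

```text
L [ 646.63572839 -163.74652555    4.        ]
M [436.08659041 -41.17454076   4.        ]
S [429.04435154 163.743237     4.        ]
dish [ 485.53811581 -262.04134946    8.        ]
```

View pics/c1.png

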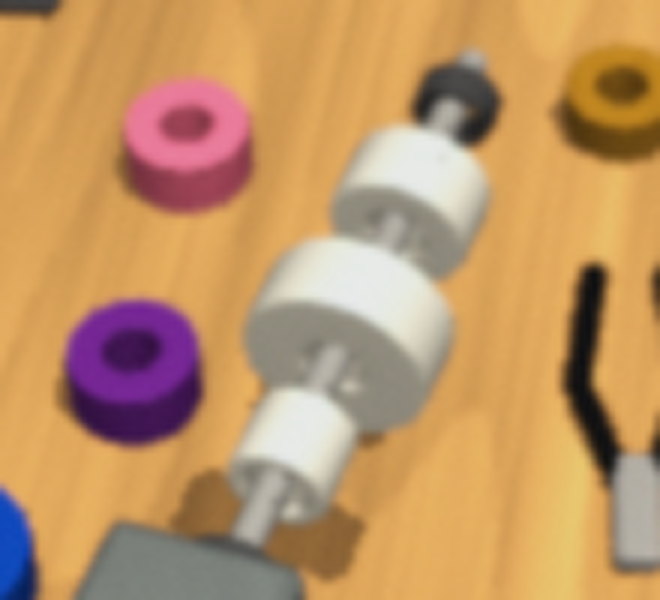

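View pics/c2.png

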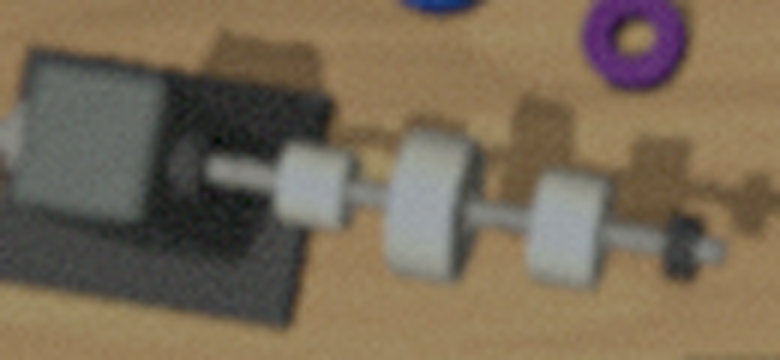

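The crops show the bar end at top (722,250) and side (473,58). The order from the free end is collar, medium, large, small.

Run:
```python
from h import *
t=load('top0');s=load('side0')
T=lambda u,v:(120+u/6-.4,165+v/6-.4); S=lambda u,v:(190+u/6-.4,215+v/6-.4)
e=tri([t,s],[T(722,250),S(473,58)]);print('end tri',e)
e=atz(t,T(722,250),120);b=atz(t,T(225,170),120);print('top end,inner',e,b,np.linalg.norm(e-b))
e2=atz(s,S(473,60),120);b2=atz(s,S(252,525),120);print('side',e2,b2)
for n,uv,z in(('col',(684,247),118),('M',(568,230),120),('L',(430,205),120),('S',(315,185),120)):
    p=atz(t,T(*uv),z);print(n,p,'dist',np.linalg.norm((p-e)[:2]))
for ee,bb in((e,b),(e2,b2)):
    d=(bb-ee)[:2];print('ang',np.degrees(np.arctan2(d[1],d[0])))
# fine tray edges by side view too
for n,uv,z in(('L',(386,260),4),('M',(517,329),4),('S',(514,445),4),('dish',(491,230),8)): print(n,atz(s,np.array(uv)*.7,z))
```

```text
end tri [608.23784443  86.21573366 122.67876955]
top end,inner [610.08323505  86.56405059 120.        ] [639.65058229 270.85386666 120.        ] 186.64662957595544
side [607.0149319   84.58527152 120.        ] [637.04754668 262.07401288 120.        ]
col [611.42035135 100.81040129 118.        ] dist 14.308961816538812
M [617.43604784 143.45909025 120.        ] dist 57.36819148053738
L [626.67547114 194.61355018 120.        ] dist 109.3160402675759
S [634.08379845 237.34517728 120.        ] dist 152.67932149042036
ang 80.8851774928105
ang 80.39603277766926
L [ 644.18492522 -162.10848827    4.        ]
M [430.85050572 -40.09297681   4.        ]
S [427.2421009  164.86938836   4.        ]
dish [ 482.53968621 -258.73943948    8.        ]
```

>>> play_rows([
  {"delta_pos": [0, 0, 0], "yaw": 8.1, "gripper": 0},
  {"delta_pos": [0, 0, 0], "yaw": 8.1, "gripper": 0},
  {"delta_pos": [0, 0, 0], "yaw": 8.1, "gripper": 0},
  {"delta_pos": [0, 0, 0], "yaw": 8.1, "gripper": 0},
  {"delta_pos": [0, 0, 0], "yaw": 8.1, "gripper": 0},
  {"delta_pos": [0, 0, 0], "yaw": 8.1, "gripper": 0},
  {"delta_pos": [0, 0, 0], "yaw": 8.1, "gripper": 0},
  {"delta_pos": [0, 0, 0], "yaw": 8.1, "gripper": 0},
  {"delta_pos": [0, 0, 0], "yaw": 7.9, "gripper": 0},
], force=40)

```text
time_s: 1.0
ee_pos: [245.9, 491.8, 253.0]
orientation: [0.764, 0.645, -0.0, 0.0]
ft_force: [-0.7, -0.3, -0.2]
finger_gap: 1.003
```

>>> play_rows([
  {"delta_pos": [-2.5, 3.2, 0], "yaw": 0, "gripper": 0},
  {"delta_pos": [-2.5, 3.2, 0], "yaw": 0, "gripper": 0},
  {"delta_pos": [-2.5, 3.2, 0], "yaw": 0, "gripper": 0},
  {"delta_pos": [-2.5, 3.2, 0], "yaw": 0, "gripper": 0},
  {"delta_pos": [-2.5, 3.2, 0], "yaw": 0, "gripper": 0},
  {"delta_pos": [-2.5, 3.2, 0], "yaw": 0, "gripper": 0},
  {"delta_pos": [-2.5, 3.2, 0], "yaw": 0, "gripper": 0},
  {"delta_pos": [-2.5, 3.2, 0], "yaw": 0, "gripper": 0},
  {"delta_pos": [-2.5, 3.2, 0], "yaw": 0, "gripper": 0},
  {"delta_pos": [-2.5, 3.2, 0], "yaw": 0, "gripper": 0},
])

```text
time_s: 2.0
ee_pos: [522.4, 192.1, 253.0]
orientation: [0.762, 0.648, -0.0, -0.0]
ft_force: [0.2, 0.7, 0.8]
finger_gap: 1.001
```

>>> play_rows([
  {"delta_pos": [-2.5, 3.2, 0], "yaw": 0, "gripper": 0},
  {"delta_pos": [-2.5, 3.2, 0], "yaw": 0, "gripper": 0},
  {"delta_pos": [-2.5, 4, 0], "yaw": 0, "gripper": 0},
  {"delta_pos": [0, 0, 0], "yaw": 0, "gripper": 0},
  {"delta_pos": [0, 0, 0], "yaw": 0, "gripper": 0},
  {"delta_pos": [0, 0, 0], "yaw": 0, "gripper": 0},
])

```text
time_s: 2.6
ee_pos: [611.4, 103.6, 253.2]
orientation: [0.762, 0.648, -0.0, -0.0]
ft_force: [-0.3, 0.2, 0.3]
finger_gap: 0.997
```

>>> play_rows([
  {"delta_pos": [0, 0, 3], "yaw": 0, "gripper": 0},
  {"delta_pos": [0, 0, 3], "yaw": 0, "gripper": 0},
  {"delta_pos": [0, 0, 3], "yaw": 0, "gripper": 0},
  {"delta_pos": [0, 0, 2], "yaw": 0, "gripper": 0},
  {"delta_pos": [0, 0, 1.6], "yaw": 0, "gripper": 0.3},
  {"delta_pos": [0, 0, 0], "yaw": 0, "gripper": 0.4},
  {"delta_pos": [0, 0, 0], "yaw": 0, "gripper": 0.4},
])

```text
time_s: 3.3
ee_pos: [611.9, 103.6, 128.2]
orientation: [0.762, 0.648, 0.0, 0.0]
ft_force: [-0.5, 1.1, 0.6]
finger_gap: 0.602
```

Run:
```python
from h import *
ims=[]
s=grab('side','s1')['image'][215:315,190:300,::-1]; t=grab('top','t1')['image'][150:235,120:250,::-1]
a=cv2.resize(s,None,fx=4,fy=4,interpolation=cv2.INTER_CUBIC); b=cv2.resize(t,None,fx=2.7,fy=2.7,interpolation=cv2.INTER_CUBIC)
c=np.zeros((400,800,3),np.uint8); c[:,:440]=a; c[:b.shape[0],440:440+min(360,b.shape[1])]=b[:,:360]; cv2.imwrite('pics/m1.png',c)
```

```text
(no output)
```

View pics/m1.png

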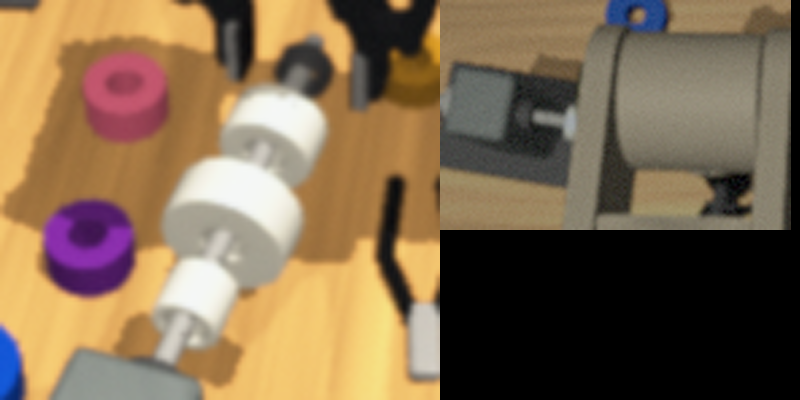

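Run:
```python
from h import *
s=load('s1')
for P in([611.7,102.8,116],[611.9,103.6,108],[609,86,120]): p=proj(s,[P])[0]; print(P,(p-[190,215])*4)
print(atz(s,(190+305/4,215+72/4),116))
```

```text
[611.7, 102.8, 116] [296.96842601  72.26673706]
[611.9, 103.6, 108] [296.49370273  85.70279269]
[609, 86, 120] [308.90086809  40.13857678]
[608.16710137 102.0935636  116.        ]
```

The side crop shows the jaws straddling the collar. The jaw midpoint is at u≈297 and the collar at (305,72), so I'll shift about 3 mm in tool -y and close.

>>> play_rows([
  {"delta_pos": [0, -0.3, 0.1], "yaw": 0, "gripper": 0.5},
  {"delta_pos": [0, 0, 0], "yaw": 0, "gripper": 0.8},
  {"delta_pos": [0, 0, 0], "yaw": 0, "gripper": 1},
  {"delta_pos": [0, 0, 0], "yaw": 0, "gripper": 1},
  {"delta_pos": [0, 0, 0], "yaw": 0, "gripper": 1},
  {"delta_pos": [0, 0, 0], "yaw": 0, "gripper": 1},
], force=40)

```text
time_s: 4.0
ee_pos: [609.5, 103.2, 126.6]
orientation: [0.762, 0.648, 0.0, 0.0]
ft_force: [0.8, -0.2, 3.2]
finger_gap: 0.284
```

>>> play_rows([
  {"delta_pos": [0, 0, -0.3], "yaw": 0, "gripper": 1},
  {"delta_pos": [-0.5, 0, 0], "yaw": 0, "gripper": 1},
  {"delta_pos": [-0.8, 0, 0], "yaw": 0, "gripper": 1},
  {"delta_pos": [-0.8, 0, 0], "yaw": 0, "gripper": 1},
  {"delta_pos": [-0.8, 0, 0], "yaw": 0, "gripper": 1},
  {"delta_pos": [-1, 0, 0], "yaw": 0, "gripper": 1},
  {"delta_pos": [-1, 0, 0], "yaw": 0, "gripper": 1},
  {"delta_pos": [0, 0, 0], "yaw": 0, "gripper": 1},
])

```text
time_s: 4.8
ee_pos: [601.1, 53.5, 129.4]
orientation: [0.762, 0.647, -0.0, 0.0]
ft_force: [-0.6, 0.6, -1.2]
finger_gap: 0.282
```

Run:
```python
from h import *
s=grab('side','s2')['image'][130:315,170:420,::-1]
cv2.imwrite('pics/m2.png',cv2.resize(s,None,fx=3.2,fy=3.2,interpolation=cv2.INTER_CUBIC))
```

```text
(no output)
```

View pics/m2.png

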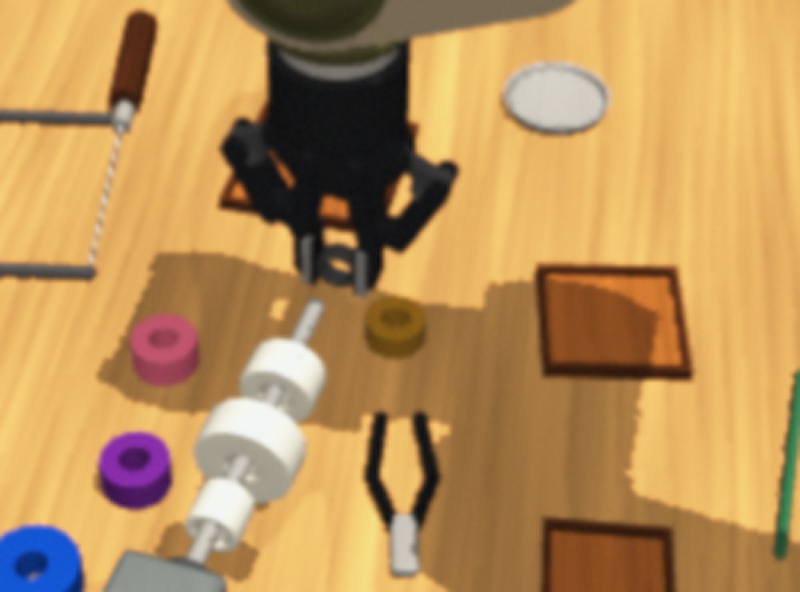

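The collar is clear of the bar in the jaws at (340,262). The dish centre is at (556,97), the medium tray corners are (540,268), (677,268), (690,375) and (547,377), and the bar end is (318,303).

```bash
python3 - <<'E'
from h import *
s=load('s2');t=load('top0');S=lambda u,v:(170+u/3.2-.35,130+v/3.2-.35)
print('end',atz(s,S(318,303),120),'dish',atz(s,S(556,97),10), 'dish top',atz(t,np.array((552.5,375.5))*.7-.15,10))
m=[atz(s,S(*c),10)[:2] for c in((540,268),(677,268),(690,375),(547,377))];print('M',np.mean(m,0),np.diff(m,axis=0))
import sys
def go(frm,to,ang=-9.24):
    a=np.radians(ang);Y=np.array([np.cos(a),np.sin(a)]);X=np.array([-Y[1],Y[0]]);d=np.array(to[:2])-frm[:2]
    return np.round([d@X,d@Y],1)
d=(atz(s,S(556,97),10)+atz(t,np.array((552.5,375.5))*.7-.15,10))/2
print(d,go([601.1,53.5],d), go(d,[612,127]))
E
cat >> h.py <<'E'
def go(frm,to,ang=-9.24):
    a=np.radians(ang);Y=np.array([np.cos(a),np.sin(a)]);X=np.array([-Y[1],Y[0]]);d=np.array(to[:2])-frm[:2]
    return np.round([d@X,d@Y],1)
E
```

```text
end [606.06168235  83.76754232 120.        ] dish [ 483.50861044 -260.04205353   10.        ] dish top [ 485.07660661 -262.02962638   10.        ]
M [432.58619622 -35.63854414] [[-90.16689873 -13.82722249]
 [ -9.16316249  95.40665248]
 [ 88.33255774  15.40172151]]
[ 484.29260853 -261.03583996   10.        ] [-329.2  -64.8] [403.5  63.7]
```

>>> play_rows([
  {"delta_pos": [-2.9, -0.5, 0], "yaw": 0, "gripper": 1},
  {"delta_pos": [-4, -0.8, 0], "yaw": 0, "gripper": 1},
  {"delta_pos": [-4, -0.8, 0], "yaw": 0, "gripper": 1},
  {"delta_pos": [-4, -0.8, 0], "yaw": 0, "gripper": 1},
  {"delta_pos": [-4, -0.8, 0], "yaw": 0, "gripper": 1},
  {"delta_pos": [-4, -0.8, 0], "yaw": 0, "gripper": 1},
  {"delta_pos": [-4, -0.8, 0], "yaw": 0, "gripper": 1},
  {"delta_pos": [-3, -0.8, 0], "yaw": 0, "gripper": 1},
  {"delta_pos": [-2, -0.3, 0], "yaw": 0, "gripper": 1},
  {"delta_pos": [-1, -0.1, 0], "yaw": 0, "gripper": 1},
])

```text
time_s: 5.85
ee_pos: [483.7, -260.7, 129.4]
orientation: [0.762, 0.647, 0.0, 0.0]
ft_force: [-0.2, 0.7, -0.2]
finger_gap: 0.282
```

>>> play_rows([
  {"delta_pos": [0, 0, 1], "yaw": 0, "gripper": 1},
  {"delta_pos": [0, 0, 2], "yaw": 0, "gripper": 1},
  {"delta_pos": [0, 0, 2], "yaw": 0, "gripper": 1},
  {"delta_pos": [0, 0, 2], "yaw": 0, "gripper": 1},
  {"delta_pos": [0, 0, 1], "yaw": 0, "gripper": 1},
  {"delta_pos": [0, 0, 0.6], "yaw": 0, "gripper": 1},
  {"delta_pos": [0, 0, 0.4], "yaw": 0, "gripper": 1},
  {"delta_pos": [0, 0, 0.3], "yaw": 0, "gripper": 1},
  {"delta_pos": [0, 0, 0], "yaw": 0, "gripper": 1},
  {"delta_pos": [0, 0, 0], "yaw": 0, "gripper": 1},
])

```text
time_s: 6.85
ee_pos: [484.3, -259.4, 36.8]
orientation: [0.762, 0.648, 0.0, 0.0]
ft_force: [0.5, 0.4, 0.2]
finger_gap: 0.278
```

>>> play_rows([
  {"delta_pos": [0, 0, 0.3], "yaw": 0, "gripper": 1},
  {"delta_pos": [0, -0.0, 0.2], "yaw": 0, "gripper": 1},
  {"delta_pos": [0, 0, 0.1], "yaw": 0, "gripper": 1},
  {"delta_pos": [0, 0, 0.1], "yaw": 0, "gripper": 1},
  {"delta_pos": [0, 0, 0.1], "yaw": 0, "gripper": 1},
  {"delta_pos": [0, 0, 0], "yaw": 0, "gripper": 1},
])

```text
time_s: 7.45
ee_pos: [484.1, -259.3, 28.2]
orientation: [0.762, 0.648, -0.0, -0.0]
ft_force: [-0.6, 0.2, -1.0]
finger_gap: 0.279
```

Run:
```python
from h import *
s=grab('side','s3')['image'][110:210,290:400,::-1]
cv2.imwrite('pics/m3.png',cv2.resize(s,None,fx=6,fy=6,interpolation=cv2.INTER_CUBIC))
```

```text
(no output)
```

View pics/m3.png

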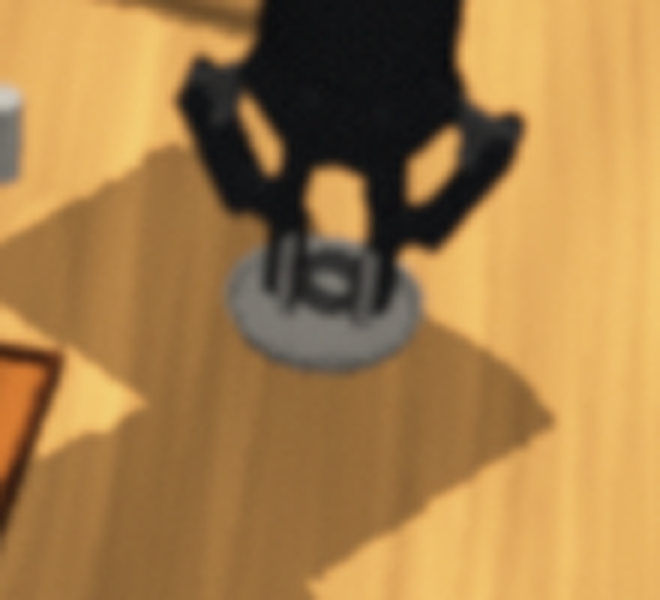

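The collar is centred in the dish (325,300), with the fingertips inside the rim. I'll release with a small opening.

>>> play_rows([
  {"delta_pos": [0, 0, 0], "yaw": 0, "gripper": 0.7},
  {"delta_pos": [0, 0, 0], "yaw": 0, "gripper": 0.66},
  {"delta_pos": [0, 0, 0], "yaw": 0, "gripper": 0.65},
  {"delta_pos": [0, 0, 0], "yaw": 0, "gripper": 0.65},
  {"delta_pos": [0, 0, -0.3], "yaw": 0, "gripper": 0.65},
  {"delta_pos": [0, 0, -0.5], "yaw": 0, "gripper": 0.6},
  {"delta_pos": [0, 0, -1], "yaw": 0, "gripper": 0.5},
  {"delta_pos": [0, 0, -2], "yaw": 0, "gripper": 0.5},
  {"delta_pos": [0, 0, -3], "yaw": 0, "gripper": 0.4},
  {"delta_pos": [0, 0, -4], "yaw": 0, "gripper": 0.4},
])

```text
time_s: 8.5
ee_pos: [483.5, -258.9, 137.2]
orientation: [0.762, 0.648, -0.0, -0.001]
ft_force: [-0.5, -0.1, -0.0]
finger_gap: 0.604
```

>>> play_rows([
  {"delta_pos": [0, 0, -3], "yaw": 0, "gripper": 0},
  {"delta_pos": [0, 0, -3], "yaw": 0, "gripper": 0},
  {"delta_pos": [0, 0, -3], "yaw": 0, "gripper": 0},
  {"delta_pos": [0, 0, 0], "yaw": 0, "gripper": 0},
])

```text
time_s: 8.9
ee_pos: [485.0, -260.0, 231.2]
orientation: [0.762, 0.648, 0.001, 0.004]
ft_force: [0.2, -0.7, 0.5]
finger_gap: 1.001
```

Run:
```python
from h import *
s=grab('side','s4');p=monitor.sense()['ee_pos'];print(p)
u=np.array([.1607,.987]); e=np.array([606.8,84.5])
for n,d in(('M',57.4),('L',109.3),('S',154)): q=e+u*d; print(n,q,'from here',go(p,q))
im=s['image'][100:310,190:420,::-1]
cv2.imwrite('pics/m4.png',cv2.resize(im,None,fx=2.8,fy=2.8,interpolation=cv2.INTER_CUBIC))
```

```text
[ 484.4004877  -259.50773005  228.73587704]
M [616.02418 141.1538 ] from here [416.6  65.6]
L [624.36451 192.3791 ] from here [468.5  65.6]
S [631.5478 236.498 ] from here [513.2  65.6]
```

View pics/m4.png

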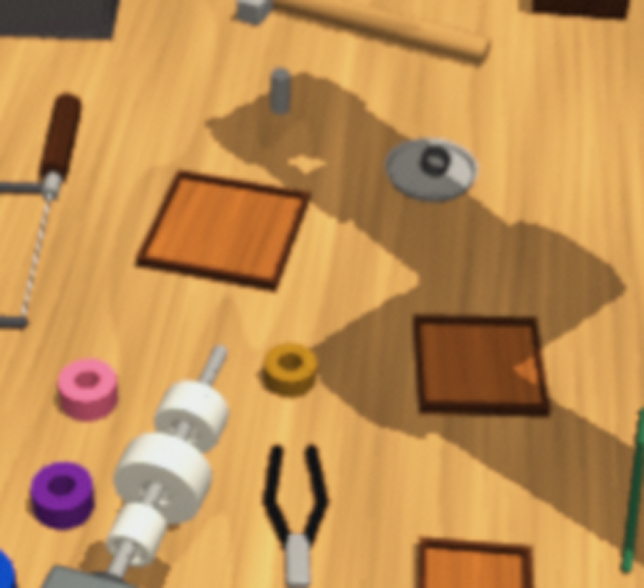

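The collar rests in the dish at (434,160), inside the rim, and the rollers have not moved. Next is the medium roller.

>>> play_rows([
  {"delta_pos": [3, 0.5, 0], "yaw": 0, "gripper": 0},
  {"delta_pos": [4.5, 0.7, 0], "yaw": 0, "gripper": 0},
  {"delta_pos": [4.5, 0.7, 0], "yaw": 0, "gripper": 0},
  {"delta_pos": [4.5, 0.7, 0], "yaw": 0, "gripper": 0},
  {"delta_pos": [4.5, 0.7, 0], "yaw": 0, "gripper": 0},
  {"delta_pos": [4.5, 0.7, 0], "yaw": 0, "gripper": 0},
  {"delta_pos": [4.5, 0.7, 0], "yaw": 0, "gripper": 0},
  {"delta_pos": [4.5, 0.7, 0], "yaw": 0, "gripper": 0},
  {"delta_pos": [4.5, 0.7, 0], "yaw": 0, "gripper": 0},
  {"delta_pos": [2.7, 0.5, 0], "yaw": 0, "gripper": 0},
], force=50)

```text
time_s: 9.95
ee_pos: [616.2, 144.7, 225.2]
orientation: [0.761, 0.648, -0.001, -0.001]
ft_force: [0.1, -1.5, -0.6]
finger_gap: 1.003
```

>>> play_rows([
  {"delta_pos": [0, 0, 0], "yaw": 0, "gripper": 0},
  {"delta_pos": [0, 0, 0], "yaw": 0, "gripper": 0},
  {"delta_pos": [0, 0, 0], "yaw": 0, "gripper": 0},
])

```text
time_s: 10.25
ee_pos: [616.1, 140.6, 225.9]
orientation: [0.762, 0.647, -0.0, -0.0]
ft_force: [0.1, 0.2, 0.3]
finger_gap: 0.998
```

Position is good. Down to about 122 and close.

>>> play_rows([
  {"delta_pos": [0, 0, 2], "yaw": 0, "gripper": 0},
  {"delta_pos": [0, 0, 3], "yaw": 0, "gripper": 0},
  {"delta_pos": [0, 0, 3], "yaw": 0, "gripper": 0},
  {"delta_pos": [0, 0, 1.5], "yaw": 0, "gripper": 0},
  {"delta_pos": [0, 0, 0.9], "yaw": 0, "gripper": 0},
  {"delta_pos": [0, 0, 0], "yaw": 0, "gripper": 0.3},
  {"delta_pos": [0, 0, 0], "yaw": 0, "gripper": 0.7},
  {"delta_pos": [0, 0, 0], "yaw": 0, "gripper": 1},
  {"delta_pos": [0, 0, 0], "yaw": 0, "gripper": 1},
  {"delta_pos": [0, 0, 0], "yaw": 0, "gripper": 1},
])

```text
time_s: 11.25
ee_pos: [617.1, 141.5, 123.7]
orientation: [0.762, 0.648, 0.001, 0.001]
ft_force: [-0.1, -1.3, 6.5]
finger_gap: 0.48
```

>>> play_rows([
  {"delta_pos": [0, 0, 0], "yaw": 0, "gripper": 1},
  {"delta_pos": [0, 0, 0], "yaw": 0, "gripper": 1},
])

```text
time_s: 11.45
ee_pos: [617.1, 141.5, 123.7]
orientation: [0.762, 0.648, 0.001, 0.001]
ft_force: [-0.3, -1.3, 5.0]
finger_gap: 0.484
```

>>> play_rows([
  {"delta_pos": [0, 0, -0.4], "yaw": 0, "gripper": 1},
  {"delta_pos": [-0.5, 0, 0], "yaw": 0, "gripper": 1},
  {"delta_pos": [-1, 0, 0], "yaw": 0, "gripper": 1},
  {"delta_pos": [-1, 0, 0], "yaw": 0, "gripper": 1},
  {"delta_pos": [-1, 0, 0], "yaw": 0, "gripper": 1},
  {"delta_pos": [-1, 0, 0], "yaw": 0, "gripper": 1},
  {"delta_pos": [-1, 0, 0], "yaw": 0, "gripper": 1},
  {"delta_pos": [-1.5, 0, 0], "yaw": 0, "gripper": 1},
  {"delta_pos": [-1.5, 0, 0], "yaw": 0, "gripper": 1},
  {"delta_pos": [0, 0, 0], "yaw": 0, "gripper": 1},
])

```text
time_s: 12.45
ee_pos: [602.6, 55.6, 126.4]
orientation: [0.763, 0.647, -0.0, 0.0]
ft_force: [0.4, 0.3, 0.4]
finger_gap: 0.479
```

Run:
```python
from h import *
s=grab('side','s5');p=monitor.sense()['ee_pos'];print(p)
print(go(p,[433,-39]))
im=s['image'][150:320,190:420,::-1]
cv2.imwrite('pics/m5.png',cv2.resize(im,None,fx=3.4,fy=3.4,interpolation=cv2.INTER_CUBIC))
```

```text
[602.67250274  56.65045304 126.42215265]
[-121.7 -152.1]
```

View pics/m5.png

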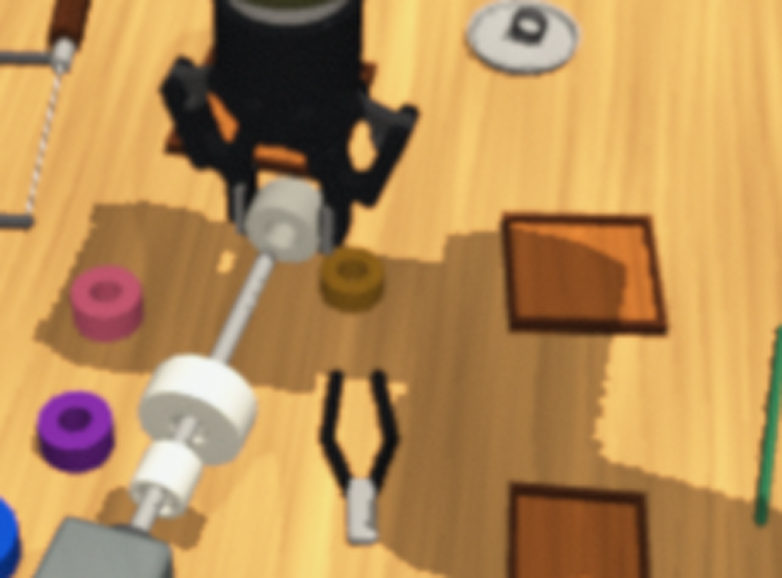

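The medium roller has just cleared the bar end (270,256). I'll carry on to its tray.

>>> play_rows([
  {"delta_pos": [-1.5, 0, 0], "yaw": 0, "gripper": 1},
  {"delta_pos": [-1.7, -0.5, 0], "yaw": 0, "gripper": 1},
  {"delta_pos": [-1.5, -2, 0], "yaw": 0, "gripper": 1},
  {"delta_pos": [-1.5, -2.5, 0], "yaw": 0, "gripper": 1},
  {"delta_pos": [-1.5, -2.5, 0], "yaw": 0, "gripper": 1},
  {"delta_pos": [-1.5, -2.5, 0], "yaw": 0, "gripper": 1},
  {"delta_pos": [-1.5, -2.2, 0], "yaw": 0, "gripper": 1},
  {"delta_pos": [-1, -2, 0], "yaw": 0, "gripper": 1},
  {"delta_pos": [-0.5, -1, 0], "yaw": 0, "gripper": 1},
  {"delta_pos": [0, 0, 0], "yaw": 0, "gripper": 1},
])

```text
time_s: 13.5
ee_pos: [432.1, -38.7, 126.5]
orientation: [0.762, 0.647, -0.0, -0.0]
ft_force: [0.3, -0.2, -0.5]
finger_gap: 0.479
```

>>> play_rows([
  {"delta_pos": [0, 0, 1], "yaw": 0, "gripper": 1},
  {"delta_pos": [0, 0, 2], "yaw": 0, "gripper": 1},
  {"delta_pos": [0, 0, 2], "yaw": 0, "gripper": 1},
  {"delta_pos": [0, 0, 1.5], "yaw": 0, "gripper": 1},
  {"delta_pos": [0, 0, 1], "yaw": 0, "gripper": 1},
  {"delta_pos": [0, 0, 0.6], "yaw": 0, "gripper": 1},
  {"delta_pos": [0, 0, 0.3], "yaw": 0, "gripper": 1},
  {"delta_pos": [0, 0, 0.2], "yaw": 0, "gripper": 1},
  {"delta_pos": [0, 0, 0.2], "yaw": 0, "gripper": 1},
  {"delta_pos": [0, 0, 0], "yaw": 0, "gripper": 1},
])

```text
time_s: 14.5
ee_pos: [433.2, -38.2, 38.5]
orientation: [0.762, 0.648, 0.0, 0.0]
ft_force: [-0.2, 0.0, -0.5]
finger_gap: 0.479
```

>>> play_rows([
  {"delta_pos": [0, 0, 0.2], "yaw": 0, "gripper": 1},
  {"delta_pos": [0, 0, 0.1], "yaw": 0, "gripper": 1},
  {"delta_pos": [0, 0, 0.1], "yaw": 0, "gripper": 1},
  {"delta_pos": [0, 0, 0], "yaw": 0, "gripper": 1},
])

```text
time_s: 14.9
ee_pos: [433.0, -38.2, 34.3]
orientation: [0.762, 0.648, -0.0, -0.0]
ft_force: [-0.1, -0.1, -0.6]
finger_gap: 0.484
```

>>> play_rows([
  {"delta_pos": [0, 0, 0.1], "yaw": 0, "gripper": 1},
  {"delta_pos": [0, 0, 0], "yaw": 0, "gripper": 1},
])

```text
time_s: 15.1
ee_pos: [433.1, -38.2, 33.5]
orientation: [0.762, 0.648, 0.0, 0.0]
ft_force: [-0.9, 0.5, 2.9]
finger_gap: 0.484
```

Run:
```python
from h import *
s=grab('side','s6')
im=s['image'][165:285,310:430,::-1]
cv2.imwrite('pics/m6.png',cv2.resize(im,None,fx=4.5,fy=4.5,interpolation=cv2.INTER_CUBIC))
```

```text
(no output)
```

View pics/m6.png

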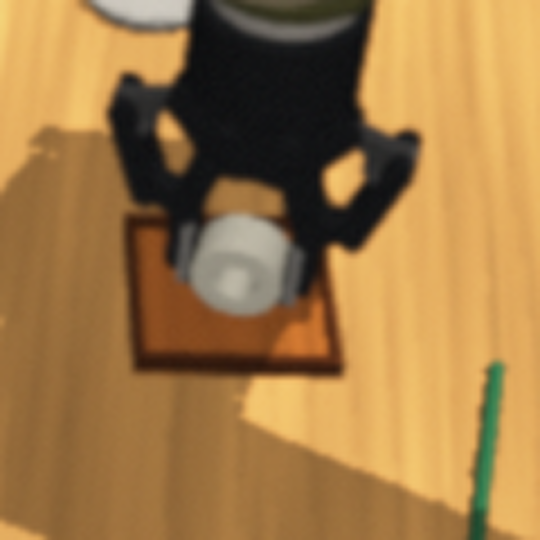

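The roller touches down in mid-tray (fz +2.9). I'll release it and rise straight up.

>>> play_rows([
  {"delta_pos": [0, 0, 0], "yaw": 0, "gripper": 0.5},
  {"delta_pos": [0, 0, 0], "yaw": 0, "gripper": 0.46},
  {"delta_pos": [0, 0, 0], "yaw": 0, "gripper": 0.44},
  {"delta_pos": [0, 0, 0], "yaw": 0, "gripper": 0.42},
  {"delta_pos": [0, 0, 0], "yaw": 0, "gripper": 0.42},
  {"delta_pos": [0, 0, -0.3], "yaw": 0, "gripper": 0.42},
  {"delta_pos": [0, 0, -0.6], "yaw": 0, "gripper": 0.42},
  {"delta_pos": [0, 0, -1], "yaw": 0, "gripper": 0.4},
  {"delta_pos": [0, 0, -2], "yaw": 0, "gripper": 0.3},
  {"delta_pos": [0, 0, -3], "yaw": 0, "gripper": 0.2},
])

```text
time_s: 16.15
ee_pos: [432.5, -38.0, 103.1]
orientation: [0.762, 0.648, -0.001, -0.001]
ft_force: [-0.9, -0.4, -0.2]
finger_gap: 0.803
```

>>> play_rows([
  {"delta_pos": [0, 0, -4], "yaw": 0, "gripper": 0},
  {"delta_pos": [0, 0, -4], "yaw": 0, "gripper": 0},
  {"delta_pos": [0, 0, -4], "yaw": 0, "gripper": 0},
  {"delta_pos": [0, 0, -1], "yaw": 0, "gripper": 0},
  {"delta_pos": [0, 0, 0], "yaw": 0, "gripper": 0},
  {"delta_pos": [0, 0, 0], "yaw": 0, "gripper": 0},
])

```text
time_s: 16.75
ee_pos: [432.4, -38.0, 231.5]
orientation: [0.762, 0.648, -0.0, -0.001]
ft_force: [-0.2, 0.3, -0.5]
finger_gap: 1.002
```

Run:
```python
from h import *
s=grab('side','s7');p=monitor.sense()['ee_pos'];print(p,go(p,[624.4,192.4]))
im=s['image'][140:320,190:420,::-1]
cv2.imwrite('pics/m7.png',cv2.resize(im,None,fx=3.3,fy=3.3,interpolation=cv2.INTER_CUBIC))
```

```text
[432.40553005 -37.95805564 231.12199149] [258.2 152.5]
```

View pics/m7.png

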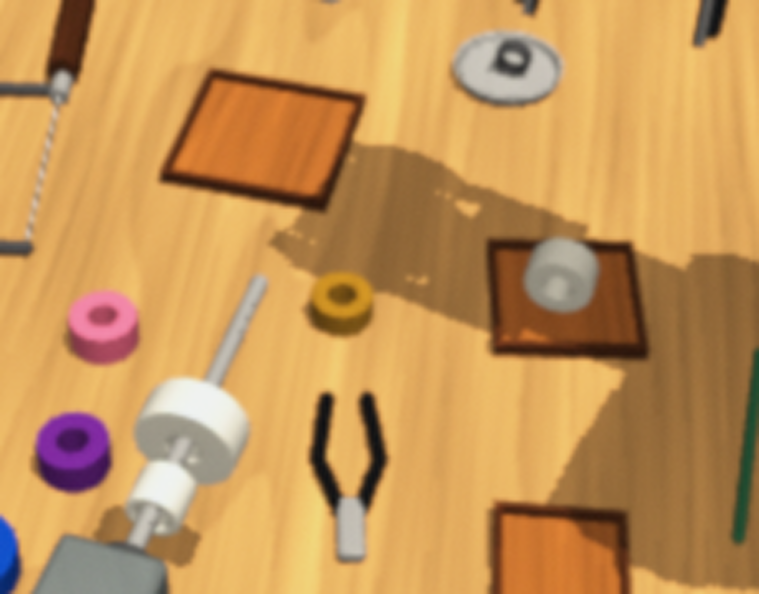

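The medium roller stands in its tray at (562,275), clear of the rim, and the collar is still in the dish. Next is the large roller.

>>> play_rows([
  {"delta_pos": [2, 1, 0], "yaw": 0, "gripper": 0},
  {"delta_pos": [3, 2, 0], "yaw": 0, "gripper": 0},
  {"delta_pos": [3, 2, 0], "yaw": 0, "gripper": 0},
  {"delta_pos": [3, 2, 0], "yaw": 0, "gripper": 0},
  {"delta_pos": [3, 2, 0], "yaw": 0, "gripper": 0},
  {"delta_pos": [3, 2, 0], "yaw": 0, "gripper": 0},
  {"delta_pos": [3, 2, 0], "yaw": 0, "gripper": 0},
  {"delta_pos": [3, 1.3, 0], "yaw": 0, "gripper": 0},
  {"delta_pos": [2, 0.7, 0], "yaw": 0, "gripper": 0},
  {"delta_pos": [0.8, 0.2, 0], "yaw": 0, "gripper": 0},
], force=50)

```text
time_s: 17.8
ee_pos: [624.8, 193.4, 229.7]
orientation: [0.761, 0.648, -0.002, -0.001]
ft_force: [-0.8, 0.1, 0.4]
finger_gap: 0.998
```

>>> play_rows([
  {"delta_pos": [0, 0, 0], "yaw": 0, "gripper": 0},
  {"delta_pos": [0, 0, 0], "yaw": 0, "gripper": 0},
  {"delta_pos": [0, 0, 0], "yaw": 0, "gripper": 0},
])

```text
time_s: 18.1
ee_pos: [624.3, 191.0, 232.4]
orientation: [0.762, 0.647, -0.0, -0.0]
ft_force: [1.2, 0.2, 0.6]
finger_gap: 1.0
```

>>> play_rows([
  {"delta_pos": [0, 0, 2], "yaw": 0, "gripper": 0},
  {"delta_pos": [0, 0, 3], "yaw": 0, "gripper": 0},
  {"delta_pos": [0, 0, 2.5], "yaw": 0, "gripper": 0},
  {"delta_pos": [0, 0, 2], "yaw": 0, "gripper": 0},
  {"delta_pos": [0, 0, 1], "yaw": 0, "gripper": 0},
  {"delta_pos": [0, 0, 0.6], "yaw": 0, "gripper": 0},
  {"delta_pos": [0, 0, 0], "yaw": 0, "gripper": 0.3},
  {"delta_pos": [0, 0, 0], "yaw": 0, "gripper": 0.6},
  {"delta_pos": [0, 0, 0], "yaw": 0, "gripper": 1},
  {"delta_pos": [0, 0, 0], "yaw": 0, "gripper": 1},
])

```text
time_s: 19.1
ee_pos: [625.3, 192.0, 122.7]
orientation: [0.762, 0.648, 0.001, 0.001]
ft_force: [-0.1, -0.7, 5.9]
finger_gap: 0.632
```

>>> play_rows([
  {"delta_pos": [0, 0, 0], "yaw": 0, "gripper": 1},
  {"delta_pos": [0, 0, 0], "yaw": 0, "gripper": 1},
])

```text
time_s: 19.3
ee_pos: [625.3, 192.0, 122.7]
orientation: [0.762, 0.648, 0.001, 0.001]
ft_force: [0.4, -0.5, 6.2]
finger_gap: 0.635
```

>>> play_rows([
  {"delta_pos": [0, 0, -0.4], "yaw": 0, "gripper": 1},
  {"delta_pos": [-0.5, 0, 0], "yaw": 0, "gripper": 1},
  {"delta_pos": [-1, 0, 0], "yaw": 0, "gripper": 1},
  {"delta_pos": [-1.5, 0, 0], "yaw": 0, "gripper": 1},
  {"delta_pos": [-1.5, 0, 0], "yaw": 0, "gripper": 1},
  {"delta_pos": [-1.5, 0, 0], "yaw": 0, "gripper": 1},
  {"delta_pos": [-1.5, 0, 0], "yaw": 0, "gripper": 1},
  {"delta_pos": [-1.5, 0, 0], "yaw": 0, "gripper": 1},
  {"delta_pos": [-1.5, 0, 0], "yaw": 0, "gripper": 1},
  {"delta_pos": [-1.5, 0, 0], "yaw": 0, "gripper": 1},
])

```text
time_s: 20.3
ee_pos: [605.1, 72.2, 125.4]
orientation: [0.762, 0.648, 0.0, 0.0]
ft_force: [0.4, -0.4, 0.1]
finger_gap: 0.632
```

>>> play_rows([
  {"delta_pos": [-1.5, 0, 0], "yaw": 0, "gripper": 1},
  {"delta_pos": [-1, 0, 0], "yaw": 0, "gripper": 1},
  {"delta_pos": [0, 0, 0], "yaw": 0, "gripper": 1},
  {"delta_pos": [0, 0, 0], "yaw": 0, "gripper": 1},
])

```text
time_s: 20.7
ee_pos: [601.3, 48.9, 125.3]
orientation: [0.762, 0.648, 0.0, -0.0]
ft_force: [-0.6, 0.2, -0.9]
finger_gap: 0.626
```

Run:
```python
from h import *
s=load('s7');t=load('top0');S=lambda u,v:(190+u/3.3-.35,140+v/3.3-.35)
m=[atz(s,S(*c),10)[:2] for c in((210,72),(363,97),(324,209),(162,180))];print('L side',np.mean(m,0))
m=[atz(t,np.array(c)*.7-.15,10)[:2] for c in((465,247),(528,254),(522,317),(458,310))];print('L top',np.mean(m,0))
m=[atz(t,np.array(c)*.7-.15,10)[:2] for c in((280,387),(324,385),(326,428),(282,431))];print('S top',np.mean(m,0))
m=[atz(load('side0'),np.array(c)*.7-.15,10)[:2] for c in((486,419),(543,421),(544,471),(486,467))];print('S side',np.mean(m,0))
p=monitor.sense()['ee_pos'];print(p,go(p,[645.5,-162.5]))
```

```text
L side [ 644.08386072 -157.50836418]
L top [ 646.46864405 -162.94283089]
S top [430.33704548 163.16340807]
S side [427.23789664 166.97323885]
[601.30228908  48.90794821 125.33382826] [-201.6   77.6]
```

>>> play_rows([
  {"delta_pos": [-1.5, 0, 0], "yaw": 0, "gripper": 1},
  {"delta_pos": [-2.5, 0.5, 0], "yaw": 0, "gripper": 1},
  {"delta_pos": [-2.5, 1.2, 0], "yaw": 0, "gripper": 1},
  {"delta_pos": [-2.5, 1.2, 0], "yaw": 0, "gripper": 1},
  {"delta_pos": [-2.5, 1.2, 0], "yaw": 0, "gripper": 1},
  {"delta_pos": [-2.5, 1.2, 0], "yaw": 0, "gripper": 1},
  {"delta_pos": [-2.5, 1.2, 0], "yaw": 0, "gripper": 1},
  {"delta_pos": [-2, 0.7, 0], "yaw": 0, "gripper": 1},
  {"delta_pos": [-1, 0.4, 0], "yaw": 0, "gripper": 1},
  {"delta_pos": [-0.5, 0.1, 0], "yaw": 0, "gripper": 1},
])

```text
time_s: 21.7
ee_pos: [644.9, -161.7, 125.1]
orientation: [0.762, 0.647, -0.0, -0.0]
ft_force: [-0.3, 0.7, -1.5]
finger_gap: 0.633
```

>>> play_rows([
  {"delta_pos": [0, 0, 1], "yaw": 0, "gripper": 1},
  {"delta_pos": [0, 0, 2], "yaw": 0, "gripper": 1},
  {"delta_pos": [0, 0, 2], "yaw": 0, "gripper": 1},
  {"delta_pos": [0, 0, 1], "yaw": 0, "gripper": 1},
  {"delta_pos": [0, 0, 1], "yaw": 0, "gripper": 1},
  {"delta_pos": [0, 0, 0.6], "yaw": 0, "gripper": 1},
  {"delta_pos": [0, 0, 0.3], "yaw": 0, "gripper": 1},
  {"delta_pos": [0, 0, 0.2], "yaw": 0, "gripper": 1},
  {"delta_pos": [0, 0, 0], "yaw": 0, "gripper": 1},
  {"delta_pos": [0, 0, 0], "yaw": 0, "gripper": 1},
])

```text
time_s: 22.7
ee_pos: [645.2, -161.1, 44.8]
orientation: [0.762, 0.648, 0.0, 0.0]
ft_force: [0.1, 0.1, -0.5]
finger_gap: 0.631
```

>>> play_rows([
  {"delta_pos": [0, 0, 0.3], "yaw": 0, "gripper": 1},
  {"delta_pos": [0, 0, 0.1], "yaw": 0, "gripper": 1},
  {"delta_pos": [0, 0, 0.1], "yaw": 0, "gripper": 1},
  {"delta_pos": [0, 0, 0], "yaw": 0, "gripper": 1},
])

```text
time_s: 23.1
ee_pos: [645.0, -161.0, 39.3]
orientation: [0.762, 0.648, -0.0, 0.0]
ft_force: [0.0, -0.3, -0.3]
finger_gap: 0.625
```

>>> play_rows([
  {"delta_pos": [0, 0, 0.1], "yaw": 0, "gripper": 1},
  {"delta_pos": [0, 0, 0], "yaw": 0, "gripper": 1},
])

```text
time_s: 23.3
ee_pos: [645.1, -161.0, 39.1]
orientation: [0.762, 0.648, 0.0, 0.0]
ft_force: [-2.4, 0.2, 5.9]
finger_gap: 0.627
```

>>> play_rows([
  {"delta_pos": [0, 0, 0], "yaw": 0, "gripper": 0.36},
  {"delta_pos": [0, 0, 0], "yaw": 0, "gripper": 0.32},
  {"delta_pos": [0, 0, 0], "yaw": 0, "gripper": 0.28},
  {"delta_pos": [0, 0, 0], "yaw": 0, "gripper": 0.26},
  {"delta_pos": [0, 0, 0], "yaw": 0, "gripper": 0.26},
  {"delta_pos": [0, 0, -0.3], "yaw": 0, "gripper": 0.26},
  {"delta_pos": [0, 0, -0.6], "yaw": 0, "gripper": 0.26},
  {"delta_pos": [0, 0, -1], "yaw": 0, "gripper": 0.2},
  {"delta_pos": [0, 0, -2], "yaw": 0, "gripper": 0.1},
  {"delta_pos": [0, 0, -3], "yaw": 0, "gripper": 0},
])

```text
time_s: 24.3
ee_pos: [644.5, -160.7, 107.6]
orientation: [0.762, 0.648, -0.001, -0.001]
ft_force: [-0.6, -0.2, -0.2]
finger_gap: 0.992
```

>>> play_rows([
  {"delta_pos": [0, 0, -4], "yaw": 0, "gripper": 0},
  {"delta_pos": [0, 0, -4], "yaw": 0, "gripper": 0},
  {"delta_pos": [0, 0, -4], "yaw": 0, "gripper": 0},
  {"delta_pos": [0, 0, -1], "yaw": 0, "gripper": 0},
  {"delta_pos": [0, 0, 0], "yaw": 0, "gripper": 0},
  {"delta_pos": [0, 0, 0], "yaw": 0, "gripper": 0},
])

```text
time_s: 24.9
ee_pos: [644.6, -160.8, 236.2]
orientation: [0.762, 0.648, -0.0, -0.001]
ft_force: [0.3, -0.2, -1.2]
finger_gap: 0.999
```

Run:
```python
from h import *
p=monitor.sense()['ee_pos'];print(p,go(p,[631.5,236.5]))
```

```text
[ 644.5898809  -160.76953739  236.24528103] [390.  -76.7]
```

>>> play_rows([
  {"delta_pos": [3, -0.5, 0], "yaw": 0, "gripper": 0},
  {"delta_pos": [4.3, -1, 0], "yaw": 0, "gripper": 0},
  {"delta_pos": [4.3, -1, 0], "yaw": 0, "gripper": 0},
  {"delta_pos": [4.3, -1, 0], "yaw": 0, "gripper": 0},
  {"delta_pos": [4.3, -1, 0], "yaw": 0, "gripper": 0},
  {"delta_pos": [4.3, -1, 0], "yaw": 0, "gripper": 0},
  {"delta_pos": [4.3, -1, 0], "yaw": 0, "gripper": 0},
  {"delta_pos": [4.3, -0.6, 0], "yaw": 0, "gripper": 0},
  {"delta_pos": [3.9, -0.4, 0], "yaw": 0, "gripper": 0},
  {"delta_pos": [2, -0.2, 0], "yaw": 0, "gripper": 0},
], force=50)

```text
time_s: 25.9
ee_pos: [631.0, 239.3, 235.2]
orientation: [0.761, 0.649, -0.001, -0.001]
ft_force: [0.0, -0.3, 0.2]
finger_gap: 1.001
```

>>> play_rows([
  {"delta_pos": [0, 0, 0], "yaw": 0, "gripper": 0},
  {"delta_pos": [0, 0, 0], "yaw": 0, "gripper": 0},
  {"delta_pos": [0, 0, 0], "yaw": 0, "gripper": 0},
])

```text
time_s: 26.2
ee_pos: [632.1, 234.8, 236.9]
orientation: [0.763, 0.647, -0.0, -0.0]
ft_force: [0.7, 0.7, 0.5]
finger_gap: 1.005
```

Run:
```python
from h import *
s=grab('side','s8');p=monitor.sense()['ee_pos'];print(p,go(p,[631.5,236.5]))
im=s['image'][100:320,170:430,::-1]
cv2.imwrite('pics/m8.png',cv2.resize(im,None,fx=2.7,fy=2.7,interpolation=cv2.INTER_CUBIC))
```

```text
[632.1289807  234.79889625 237.13622857] [ 1.6 -0.9]
```

View pics/m8.png

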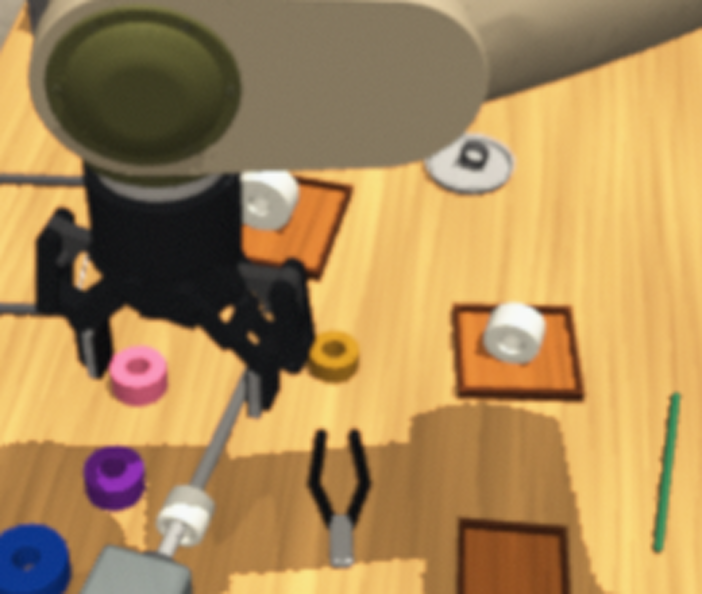

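The large roller stands in its tray at (268,200), and the medium roller and collar are fine. Down onto the small one.

>>> play_rows([
  {"delta_pos": [0.1, 0, 2], "yaw": 0, "gripper": 0},
  {"delta_pos": [0, 0, 3], "yaw": 0, "gripper": 0},
  {"delta_pos": [0, 0, 2.5], "yaw": 0, "gripper": 0},
  {"delta_pos": [0, 0, 2], "yaw": 0, "gripper": 0},
  {"delta_pos": [0, 0, 1], "yaw": 0, "gripper": 0},
  {"delta_pos": [0, 0, 0.5], "yaw": 0, "gripper": 0.3},
  {"delta_pos": [0, 0, 0], "yaw": 0, "gripper": 0.5},
  {"delta_pos": [0, 0, 0], "yaw": 0, "gripper": 0.7},
  {"delta_pos": [0, 0, 0], "yaw": 0, "gripper": 1},
  {"delta_pos": [0, 0, 0], "yaw": 0, "gripper": 1},
])

```text
time_s: 27.25
ee_pos: [632.6, 237.4, 128.6]
orientation: [0.762, 0.648, 0.001, 0.001]
ft_force: [0.4, -0.1, 4.7]
finger_gap: 0.325
```

>>> play_rows([
  {"delta_pos": [0, 0, 0], "yaw": 0, "gripper": 1},
  {"delta_pos": [0, 0, 0], "yaw": 0, "gripper": 1},
  {"delta_pos": [0, 0, 0], "yaw": 0, "gripper": 1},
])

```text
time_s: 27.55
ee_pos: [632.6, 237.4, 128.6]
orientation: [0.762, 0.648, 0.001, 0.001]
ft_force: [1.1, 0.3, 5.6]
finger_gap: 0.325
```

>>> play_rows([
  {"delta_pos": [0, 0, -0.4], "yaw": 0, "gripper": 1},
  {"delta_pos": [-0.5, 0, 0], "yaw": 0, "gripper": 1},
  {"delta_pos": [-1, 0, 0], "yaw": 0, "gripper": 1},
  {"delta_pos": [-1.5, 0, 0], "yaw": 0, "gripper": 1},
  {"delta_pos": [-2, 0, 0], "yaw": 0, "gripper": 1},
  {"delta_pos": [-2, 0, 0], "yaw": 0, "gripper": 1},
  {"delta_pos": [-2, 0, 0], "yaw": 0, "gripper": 1},
  {"delta_pos": [-2, 0, 0], "yaw": 0, "gripper": 1},
  {"delta_pos": [-2, 0, 0], "yaw": 0, "gripper": 1},
  {"delta_pos": [-2, 0, 0], "yaw": 0, "gripper": 1},
])

```text
time_s: 28.55
ee_pos: [607.2, 87.3, 131.2]
orientation: [0.762, 0.647, -0.0, -0.0]
ft_force: [0.7, -0.3, 0.3]
finger_gap: 0.321
```

>>> play_rows([
  {"delta_pos": [-2, 0, 0], "yaw": 0, "gripper": 1},
  {"delta_pos": [-1.5, 0, 0], "yaw": 0, "gripper": 1},
  {"delta_pos": [-0.5, 0, 0], "yaw": 0, "gripper": 1},
  {"delta_pos": [0, 0, 0], "yaw": 0, "gripper": 1},
  {"delta_pos": [0, 0, 0], "yaw": 0, "gripper": 1},
])

```text
time_s: 29.05
ee_pos: [601.5, 50.3, 131.3]
orientation: [0.762, 0.648, 0.0, -0.0]
ft_force: [-0.2, 0.2, -0.2]
finger_gap: 0.32
```

Run:
```python
from h import *
s=grab('side','s9');p=monitor.sense()['ee_pos'];print(p,go(p,[428.8,164.5]))
im=s['image'][150:350,190:430,::-1]
cv2.imwrite('pics/m9.png',cv2.resize(im,None,fx=2.9,fy=2.9,interpolation=cv2.INTER_CUBIC))
```

```text
[601.45819754  50.44016618 131.30625784] [  84.9 -188.7]
```

View pics/m9.png

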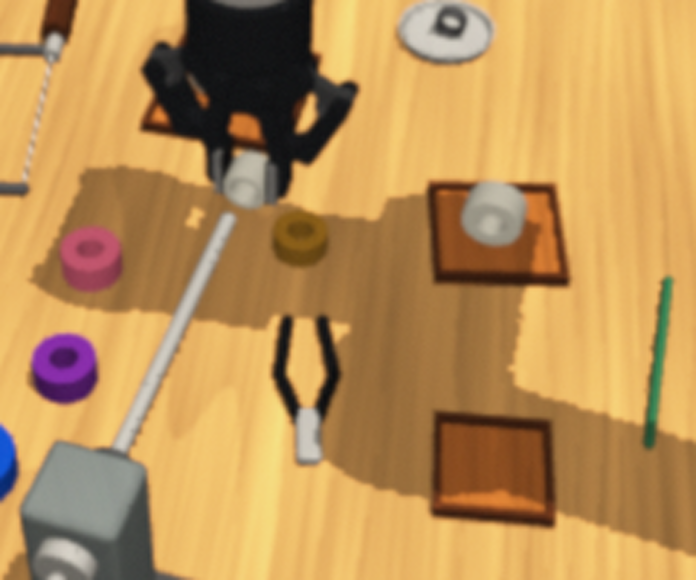

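The small roller is clear of the bar end (230,218). The small tray's corners are (433,413), (550,420), (553,522) and (432,513).

>>> play_rows([
  {"delta_pos": [-1, -1, 0], "yaw": 0, "gripper": 1},
  {"delta_pos": [0, -2.5, 0], "yaw": 0, "gripper": 1},
  {"delta_pos": [0, -3, 0], "yaw": 0, "gripper": 1},
  {"delta_pos": [0, -3, 0], "yaw": 0, "gripper": 1},
  {"delta_pos": [1.5, -3, 0], "yaw": 0, "gripper": 1},
  {"delta_pos": [2.5, -2.5, 0], "yaw": 0, "gripper": 1},
  {"delta_pos": [2.5, -2, 0], "yaw": 0, "gripper": 1},
  {"delta_pos": [2, -1.4, 0], "yaw": 0, "gripper": 1},
  {"delta_pos": [1, -0.5, 0], "yaw": 0, "gripper": 1},
  {"delta_pos": [0, 0, 0], "yaw": 0, "gripper": 1},
])

```text
time_s: 30.1
ee_pos: [428.5, 165.3, 131.4]
orientation: [0.761, 0.649, 0.0, 0.0]
ft_force: [0.1, -0.5, -0.2]
finger_gap: 0.324
```

>>> play_rows([
  {"delta_pos": [0, 0, 1], "yaw": 0, "gripper": 1},
  {"delta_pos": [0, 0, 2], "yaw": 0, "gripper": 1},
  {"delta_pos": [0, 0, 2], "yaw": 0, "gripper": 1},
  {"delta_pos": [0, 0, 2], "yaw": 0, "gripper": 1},
  {"delta_pos": [0, 0, 1], "yaw": 0, "gripper": 1},
  {"delta_pos": [0, 0, 0.5], "yaw": 0, "gripper": 1},
  {"delta_pos": [0, 0, 0.3], "yaw": 0, "gripper": 1},
  {"delta_pos": [0, 0, 0.2], "yaw": 0, "gripper": 1},
  {"delta_pos": [0, 0, 0], "yaw": 0, "gripper": 1},
  {"delta_pos": [0, 0, 0], "yaw": 0, "gripper": 1},
])

```text
time_s: 31.1
ee_pos: [428.8, 164.2, 41.7]
orientation: [0.762, 0.648, 0.0, 0.0]
ft_force: [-0.7, 1.5, 0.5]
finger_gap: 0.32
```

Run:
```python
from h import *
s=grab('side','s10');p=monitor.sense()['ee_pos'];print(p)
im=s['image'][250:350,310:420,::-1]
cv2.imwrite('pics/m10.png',cv2.resize(im,None,fx=5,fy=5,interpolation=cv2.INTER_CUBIC))
```

```text
[428.80882071 164.23952407  41.7115947 ]
```

View pics/m10.png

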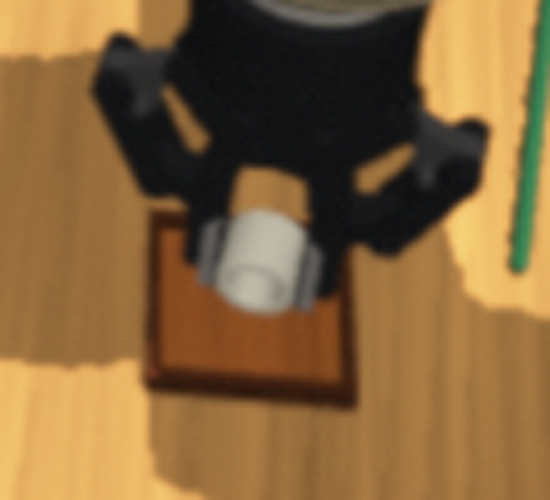

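Run:
```python
from h import *
s=load('s10')
f=lambda P:np.round((proj(s,[P])[0]+.4-[310,250])*5)
for z in(31,19,4):print(z,f([428.8,164.2,z]))
S=lambda u,v:(310+u/5-.4,250+v/5-.4)
m=[atz(s,S(*c),10)[:2] for c in((150,212),(345,225),(355,407),(147,388))];print(np.mean(m,0),np.diff(m,axis=0))
print(atz(s,S(262,262),31))
```

```text
31 [255. 263.]
19 [251. 283.]
4 [247. 307.]
[428.55473098 167.5167844 ] [[-71.46515621  -5.19922438]
 [ -4.40323382  78.27330499]
 [ 71.94238005   3.57614242]]
[426.24991631 163.51178548  31.        ]
```

The roller is about 2 mm off the tray centre, so I'll nudge it and lower to contact.

>>> play_rows([
  {"delta_pos": [0.2, 0.2, 0.4], "yaw": 0, "gripper": 1},
  {"delta_pos": [0, 0, 0.3], "yaw": 0, "gripper": 1},
  {"delta_pos": [0, 0, 0.1], "yaw": 0, "gripper": 1},
  {"delta_pos": [0, 0, 0.1], "yaw": 0, "gripper": 1},
  {"delta_pos": [0, 0, 0], "yaw": 0, "gripper": 1},
])

```text
time_s: 31.65
ee_pos: [430.8, 165.8, 32.2]
orientation: [0.762, 0.648, -0.0, -0.0]
ft_force: [0.2, -0.1, 0.1]
finger_gap: 0.322
```

>>> play_rows([
  {"delta_pos": [0, 0, 0.1], "yaw": 0, "gripper": 1},
  {"delta_pos": [0, 0, 0], "yaw": 0, "gripper": 1},
])

```text
time_s: 31.85
ee_pos: [430.9, 165.8, 31.3]
orientation: [0.762, 0.648, -0.0, -0.0]
ft_force: [-0.3, -0.3, -0.1]
finger_gap: 0.325
```

>>> play_rows([
  {"delta_pos": [0, 0, 0.1], "yaw": 0, "gripper": 1},
  {"delta_pos": [0, 0, 0], "yaw": 0, "gripper": 1},
])

```text
time_s: 32.05
ee_pos: [430.9, 165.8, 31.0]
orientation: [0.762, 0.648, 0.0, 0.0]
ft_force: [-2.5, -0.5, 10.0]
finger_gap: 0.321
```

>>> play_rows([
  {"delta_pos": [0, 0, -0.1], "yaw": 0, "gripper": 0.67},
  {"delta_pos": [0, 0, 0], "yaw": 0, "gripper": 0.64},
  {"delta_pos": [0, 0, 0], "yaw": 0, "gripper": 0.61},
  {"delta_pos": [0, 0, 0], "yaw": 0, "gripper": 0.6},
  {"delta_pos": [0, 0, 0], "yaw": 0, "gripper": 0.6},
  {"delta_pos": [0, 0, -0.3], "yaw": 0, "gripper": 0.6},
  {"delta_pos": [0, 0, -0.6], "yaw": 0, "gripper": 0.6},
  {"delta_pos": [0, 0, -1], "yaw": 0, "gripper": 0.5},
  {"delta_pos": [0, 0, -2], "yaw": 0, "gripper": 0.4},
  {"delta_pos": [0, 0, -3], "yaw": 0, "gripper": 0.2},
])

```text
time_s: 33.05
ee_pos: [430.3, 165.7, 101.0]
orientation: [0.762, 0.648, -0.001, -0.001]
ft_force: [-0.5, -0.8, 0.1]
finger_gap: 0.756
```

>>> play_rows([
  {"delta_pos": [0, 0, -4], "yaw": 0, "gripper": 0},
  {"delta_pos": [0, 0, -4], "yaw": 0, "gripper": 0},
  {"delta_pos": [0, 0, -4], "yaw": 0, "gripper": 0},
  {"delta_pos": [0, 0, -3], "yaw": 0, "gripper": 0},
  {"delta_pos": [0, 0, 0], "yaw": 0, "gripper": 0},
  {"delta_pos": [0, -3, 0], "yaw": 0, "gripper": 0},
  {"delta_pos": [0, -3, 0], "yaw": 0, "gripper": 0},
  {"delta_pos": [0, 0, 0], "yaw": 0, "gripper": 0},
  {"delta_pos": [0, 0, 0], "yaw": 0, "gripper": 0},
  {"delta_pos": [0, 0, 0], "yaw": 0, "gripper": 0},
])

```text
time_s: 34.05
ee_pos: [372.3, 175.4, 250.3]
orientation: [0.762, 0.648, 0.0, 0.0]
ft_force: [0.3, -0.1, 0.6]
finger_gap: 0.999
```

>>> play_rows([
  {"delta_pos": [0, 0, 0], "yaw": 0, "gripper": 0},
  {"delta_pos": [0, 0, 0], "yaw": 0, "gripper": 0},
  {"delta_pos": [0, 0, 0], "yaw": 0, "gripper": 0},
  {"delta_pos": [0, 0, 0], "yaw": 0, "gripper": 0},
  {"delta_pos": [0, 0, 0], "yaw": 0, "gripper": 0},
  {"delta_pos": [0, 0, 0], "yaw": 0, "gripper": 0},
  {"delta_pos": [0, 0, 0], "yaw": 0, "gripper": 0},
  {"delta_pos": [0, 0, 0], "yaw": 0, "gripper": 0},
  {"delta_pos": [0, 0, 0], "yaw": 0, "gripper": 0},
  {"delta_pos": [0, 0, 0], "yaw": 0, "gripper": 0},
])

```text
time_s: 35.05
ee_pos: [371.7, 175.5, 250.3]
orientation: [0.762, 0.648, -0.0, -0.0]
ft_force: [-0.2, -0.2, -0.8]
finger_gap: 0.998
```

>>> play_rows([
  {"delta_pos": [0, 0, 0], "yaw": 0, "gripper": 0},
  {"delta_pos": [0, 0, 0], "yaw": 0, "gripper": 0},
  {"delta_pos": [0, 0, 0], "yaw": 0, "gripper": 0},
  {"delta_pos": [0, 0, 0], "yaw": 0, "gripper": 0},
  {"delta_pos": [0, 0, 0], "yaw": 0, "gripper": 0},
  {"delta_pos": [0, 0, 0], "yaw": 0, "gripper": 0},
  {"delta_pos": [0, 0, 0], "yaw": 0, "gripper": 0},
  {"delta_pos": [0, 0, 0], "yaw": 0, "gripper": 0},
  {"delta_pos": [0, 0, 0], "yaw": 0, "gripper": 0},
  {"delta_pos": [0, 0, 0], "yaw": 0, "gripper": 0},
])

```text
time_s: 36.05
ee_pos: [371.7, 175.5, 250.3]
orientation: [0.762, 0.648, -0.0, -0.0]
ft_force: [-0.0, -0.7, -0.5]
finger_gap: 1.003
```

Run:
```python
from h import *
s=grab('side','s11')
im=s['image'][100:350,190:430,::-1]
cv2.imwrite('pics/m11.png',cv2.resize(im,None,fx=2.4,fy=2.4,interpolation=cv2.INTER_CUBIC))
```

```text
(no output)
```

View pics/m11.png

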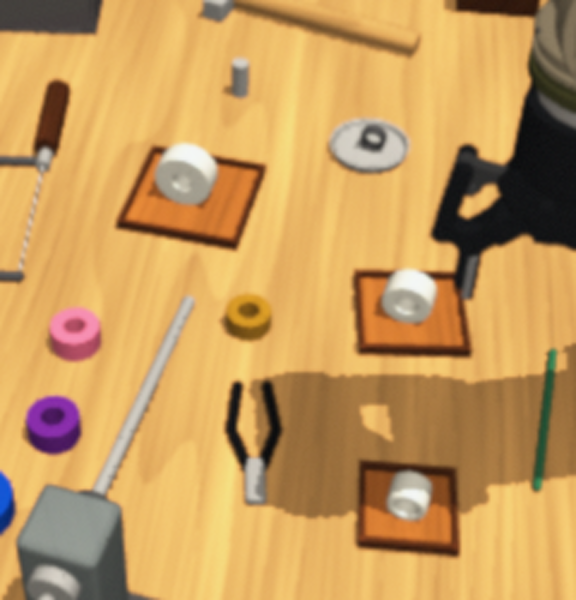

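The collar is in the dish (372,140). The large (186,175), medium (408,297) and small (408,497) rollers each stand in their own tray, and the brass roller has not moved.

>>> play_rows([
  {"delta_pos": [0, 0, 0], "yaw": 0, "gripper": 0},
  {"delta_pos": [0, 0, 0], "yaw": 0, "gripper": 0},
  {"delta_pos": [0, 0, 0], "yaw": 0, "gripper": 0},
  {"delta_pos": [0, 0, 0], "yaw": 0, "gripper": 0},
  {"delta_pos": [0, 0, 0], "yaw": 0, "gripper": 0},
  {"delta_pos": [0, 0, 0], "yaw": 0, "gripper": 0},
  {"delta_pos": [0, 0, 0], "yaw": 0, "gripper": 0},
  {"delta_pos": [0, 0, 0], "yaw": 0, "gripper": 0},
  {"delta_pos": [0, 0, 0], "yaw": 0, "gripper": 0},
  {"delta_pos": [0, 0, 0], "yaw": 0, "gripper": 0},
])

```text
time_s: 37.1
ee_pos: [371.7, 175.5, 250.3]
orientation: [0.762, 0.648, -0.0, 0.0]
ft_force: [0.2, -0.6, -0.9]
finger_gap: 1.002
```

Run:
```python
from h import *
a=load('s11')['image'][100:350,190:370].astype(int);b=grab('side','s12')['image'][100:350,190:370].astype(int)
print('max diff',abs(a-b).max()); print(close_job())
```

```text
max diff 5
the job is handed in; nothing more can be done
None
```

The spindle is stripped and the job is handed in at about 37 s. I slid the collar off first and set it in the round dish. The medium, large and small rollers followed in that order, each put down in the tray of its size.

- **Last look:** the final side picture showed all four parts inside their trays, clear of the rims. The brass roller had not moved and the gripper was clear of everything.
- **At rest:** two side pictures about 1 s apart differed by at most 5 grey levels, so nothing seen was still moving. That comparison cut off the right-hand edge of the medium and small trays.
- **Touchdown force:** the rollers touched their tray floors at about 3, 6 and 10 N (medium, large, small). No contact force showed when I released the collar, so it may have dropped a millimetre or so.
- **Disagreement:** the top and side cameras differed by 2 to 5 mm on positions. I used averages of the two views for the dish and the trays. For the bar I followed the side view, with a sideways correction at the collar.

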